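# Batter pan under the dispenser, tap set half open

## Robot

A 7-joint arm with a two-finger parallel gripper is mounted at the origin on the work surface. World frame = base frame: x ahead of the robot, y to its left, z up, the work surface at z = 0. Lengths are in m, angles in degrees, forces in N, time in s.
With the tool pointing down it reaches from about 0.425 to 0.875 m from the base axis. Payload 4.7 kg.
Tool frame: the origin (TCP) lies between the finger pads; the fingertips stand 8 mm ahead of it and the grasp point (between the pads) lies 11 mm behind it (env.tip_extent is the distance from the TCP to the fingertips, in m); z points along the fingers, y is the line along which they close (so a half turn about z gives the same grasp; the last joint's range is limited). The gripper opens to 87 mm and grips with 3 to 60 N. Pads are 19 mm wide; open, the fingers measure 117 mm over their backs; the gripper's body (75 mm by 190 mm) begins 51 mm behind the grasp point.
Start: joints at [-62.447, 18.392, -4.016, 83.108, 1.295, 78.541, -3.26], TCP at [0.293, 0.58, 0.231] pointing down, gripper open.
Joint ranges: [-163.93, 163.93], [-17.29, 119.83], [-79.2, 71.16], [3.27, 140.29], [-89.18, 269.18], [5.43, 117.66], [-154.24, 154.24]. Speed limits (degrees/s): [147.25, 147.25, 180, 180, 180, 180, 180].

## Interface

Orientations are given as [roll, pitch, yaw] about the fixed x, y, z axes, in that order (R = Rz(yaw) Ry(pitch) Rx(roll)).
In Python, from cell import sensors, vision, workorder, env gives the robot as it stands.
- The arm moves only by the tool drive_tool, never from a script. Its argument "moves" is a list of rows, each an object of numbers: "x", "y", "z": the shift along the tool's x, y, z in mm; "rx", "ry", "rz": the turn, a rotation vector about the tool's x, y, z in rad; "fingers": the closure, from -1 (fully open) to 1 (shut). In form: [{"x": .., "y": .., "z": .., "rx": .., "ry": .., "rz": .., "fingers": ..}, ...]. A call has 1 to 20 rows; each row is the pose to reach, as a shift and turn from the pose commanded when the call began, along the tool's axes at that moment; what a row does not reach only later rows make up. A row lasts 1/8 s, in which the tool goes at most 62.5 mm and 10.7 degrees, less where a joint would pass 70% of its speed; a pose out of reach is approached as far as the arm can. A call with a gripper value outside its range is refused whole. The fingers move at their own pace and stop on an object; "force" is the grip in N (left out, the last holds). Time passes only in rows, so rows that repeat a pose let the fingers close. It gives the time, the measured TCP pose, the force, the opening and the grip force at its end, in the units of the state.
- sensors.get_obs(): the state, without advancing time (a new reading comes with each control period).
- vision.read_camera(name): name is "side" or "top" or "wrist"; returns a dict with "image" (384x512x3 uint8, red, green, blue), "fx", "fy", "cx", "cy" (pixels), "R" (3x3) and "t" (3): a world point X has camera coordinates R X + t. Camera axes: x right, y down, z forward; pixel columns grow to the right and rows downward; lengths in m; the calibration is good to about 2 mm. The wrist camera is an equidistant fisheye: a pixel r from the principal point sees the ray r / f radians off the axis. A picture is of the moment at which its call begins. There is no depth.
- workorder.sign_off(): hands the job in; it is judged then, once.
The state is a dict: "time_s": time; "qpos": joint angles; "joint_velocities": joint speeds; "effort": joint torques, N m; "tool_pos": TCP position; "tool_rot": TCP orientation; "force": force on the tool from outside, world axes, zero at the start; "wrist_torque": the same for the moment, N m; "grip_width": finger opening in m; "grasp_force": force on a finger pad.
Only numpy, scipy, OpenCV 4.12 (cv2) and the standard library are available. Lean on these libraries where they do the work, as an engineer would, in place of code of your own. Each camera call takes 0.05 s, during which the arm holds its last target. There are 200 camera calls.

## Task

Bring the small steel pan out from between the two ceramic jars, put it down on open slab clear of the jars and let go; then take it again and stand it upright on the slab, centred under the spout of the batter dispenser, its handle sticking out at the front. Only once the pan stands there and has been let go, turn the tap lever on top of the dispenser to half open, midway between its closed and fully open stops, over the middle of the three marks. Leave the other kitchen things where they are.

Things in the scene. Friction and masses are not known exactly. Their poses are not given: they have to be found in the camera images.
- dispenser: Fixed aluminium batter dispenser. Origin on the slab straight below the spout, where the pan's centre must go; x points from its open front back to the column, y left seen from the front. Yaw within 0.2 rad. Overhanging head: 110 wide, x -55 to +200, z 127 to 173 mm. Column at x +105 to +195, its 12 mm foot x +85 to +215, y -50 to +50. Steel tank on the head, x +93 to +217, up to z 315.
- spout (a point): Tip of the dispenser's spout (radius 11 mm, 18 mm at the root), 85 mm straight above the dispenser's origin. Below it is bare slab, open at the front and both sides. On top of the head, about the same vertical axis, lies a round dial plate, radius 84 mm, z 173 to 180 mm, with three dark marks.
- tap (a joint): Angle (rad) of the tap lever on top of the dispenser, about the vertical axis through the dispenser's origin. 0 = closed stop, lever along the dispenser's +y; grows anticlockwise from above to 1.571 = fully open stop, lever to the front (-x); half open = 0.785, over the middle mark. Starts at 0 to 0.3. Friction 0.12 N m: it stays where it is left.
- tap_grip (a point): Grip point of the tap lever: 54 mm out from the turning axis, mid-height of the bar (z 215 mm). The lever is a steel bar 16 mm wide, 18 mm high (z 206 to 224 mm), reaching 68 mm from the axis on this side and 16 mm on the other, on a hub of radius 16 mm; the dial plate under it has its top at z = 180 mm. The point's y axis points outwards along the lever.
- pan: Loose steel batter pan, about 0.45 kg. Round, outer diameter 100 mm, 55 mm high, wall 4 mm, floor 5 mm; origin at the centre of its underside, z up. One straight level handle points along its own -x, 16 mm wide, 14 mm high (z 38 to 52 mm), ending 175 mm from the pan's centre. It starts standing on the slab with the handle in the gap between the two jars.
- pan_grip (a point): Point on the pan's handle, 150 mm from the pan's centre and 45 mm above its underside: the place to grip the handle. In the end it must lie at the dispenser's front; under the dispenser's head there is no room for a gripper over the pan's rim, so the pan is best slid in by this handle.
- jars: Two white ceramic jars with cork lids (90 mm diameter, 152 mm high) fixed on a wooden board (200 x 100 x 8 mm). Origin on the slab between the jars, jar axes at x -67 and +67 mm; the gap of 44 mm between them runs along y. Yaw within 0.3 rad. The pan starts at about y = -115 mm, its handle towards +y in the gap, too close to the jars to be gripped there.
- ladle: Bystander: copper-coloured steel ladle, 290 mm long, lying on the right; origin under its bowl (radius 42 mm), handle along its -x.
- butter_dish: Bystander: white ceramic butter dish with lid, 160 x 85 x 79 mm, origin at the centre of its underside; behind, left of the dispenser.
- pitcher: Bystander: glass pitcher, 100 mm diameter, 170 mm high, with a handle along its +y; origin at the centre of its underside; behind on the left.
- spatula: Bystander: wooden spatula 270 mm long, lying between the robot and the jars' side of the slab; origin about mid-length, on the underside.
- sugar_bowl: Bystander: white ceramic bowl, 90 mm diameter, 60 mm high, origin at the centre of its underside; behind, right of the dispenser.

How it is judged (in metres and radians):
On the way, in this order (a step that is already met when the one before it is completed fails the run):
1. the pan has been put down on the open slab, handle clear of the jars (its grip point over 110 mm from the middle of the jars), not yet under the spout, and let go (horizontal distance between pan_grip and jars above 0.11 m and horizontal distance between pan and dispenser above 0.06 m and height (world z) of pan below 0.006 m and angle between pan's own z axis and vertical below 0.08 rad and contact force between the fingers and pan below 0.3 N), for 0.2 s.
2. the pan stands under the spout, handle out at the front, let go, with the tap not yet opened to half (horizontal distance between pan and dispenser below 0.025 m and height (world z) of pan below 0.006 m and angle between pan's own z axis and vertical below 0.08 rad and x of pan_grip in the frame of dispenser below -0.1 m and contact force between the fingers and pan below 0.3 N), for 0.2 s.
3. the tap lever is set to half open (value of joint tap between 0.655 and 0.915 rad), for 0.2 s.
At the end, for the whole second after the job is handed in: The pan stands upright on the slab, its centre within 25 mm of the point below the spout, its handle pointing out to the front (grip point at least 100 mm in front of the spout axis); the tap lever rests at half open, 45 degrees give or take 7.5; all is still and let go (all of step 3 and horizontal distance between pan and dispenser below 0.025 m and height (world z) of pan below 0.006 m and angle between pan's own z axis and vertical below 0.08 rad and x of pan_grip in the frame of dispenser below -0.1 m and linear speed of pan below 0.02 m/s and velocity of joint tap between -0.05 and 0.05 rad/s); the robot touches nothing.
It fails at once if the tap was opened (past about 26 degrees) before the pan stood under the spout (value of joint tap above 0.45 rad and horizontal distance between pan and dispenser above 0.035 m).
It fails at once if another kitchen thing was shifted by more than 30 mm (distance of any of ladle, butter_dish, pitcher, spatula, sugar_bowl from where it was at the start of the episode above 0.03 m).
It also fails if it takes over 61 s, if anything falls off the work surface, if the arm or the gripper's body presses on something with over 40 N, if the wrist force passes 120 N, or if a joint passes its speed limit or range.

## Working session

There is one attempt and no reset: what is moved stays moved. The work goes in short steps, Python scripts to look and compute and a tool call to move; the robot and the scene stay as the last step left them, time stands still between calls to the robot, and variables do not carry over. Pictures are saved under pics/ and viewed, at most 10 in all, crops included, and the job is handed in when it is done.

Besides the shell and the picture viewer there is one more tool, called after "Call:" in YAML: its name, and indented under it one key for each argument. drive_tool: Moves the arm, as the interface text tells. Its arguments: {"type":"object","properties":{"moves":{"type":"array"},"force":{"type":"number"}},"required":["moves"]}

```bash
ls; mkdir -p pics; python3 - <<'E'
from cell import sensors, vision, env
import cv2,numpy as np
o=sensors.get_obs(); print({k:np.round(v,3).tolist() for k,v in o.items()})
for n in ("top","side"):
    c=vision.read_camera(n); np.savez(f"pics/{n}0.npz",**c)
    print(n,c["fx"],c["cx"],c["cy"],np.round(c["R"],3).tolist(),np.round(c["t"],3).tolist())
    cv2.imwrite(f"pics/{n}0.png",cv2.resize(c["image"][:,:,::-1],(800,600)))
E
```

```text
pics
{'time_s': 0.0, 'qpos': [-62.447, 18.44, -4.015, 83.176, 1.298, 78.541, -3.259], 'joint_velocities': [0.026, 0.016, -0.005, 0.005, 0.113, 0.016, 0.009], 'effort': [-0.001, -49.13, -0.405, -31.253, -0.064, 0.044, 0.0], 'tool_pos': [0.292, 0.58, 0.229], 'tool_rot': [-179.889, 0.008, 153.258], 'force': [0.013, 0.029, -0.287], 'wrist_torque': [-0.018, 0.01, -0.006], 'grasp_force': 0.0, 'grip_width': 0.087}
top 482.2398943020707 255.73684062053113 183.93881671713856 [[-0.016, -1.0, 0.005], [-0.995, 0.015, -0.101], [0.101, -0.007, -0.995]] [0.062, 0.573, 1.348]
side 400.27155760480787 256.4507387933063 189.0910140867949 [[0.876, -0.483, -0.002], [-0.251, -0.452, -0.856], [0.413, 0.75, -0.517]] [-0.44, 0.283, 0.995]
```

View pics/top0.png

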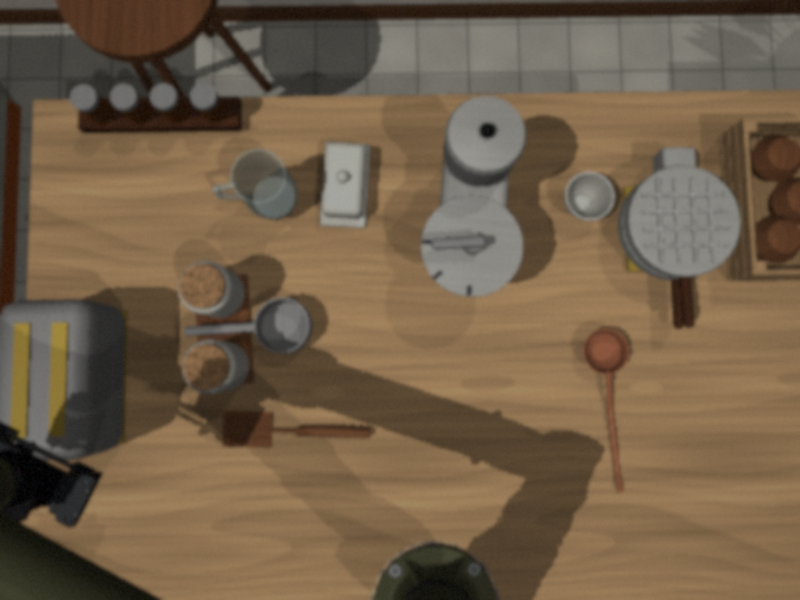

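View pics/side0.png

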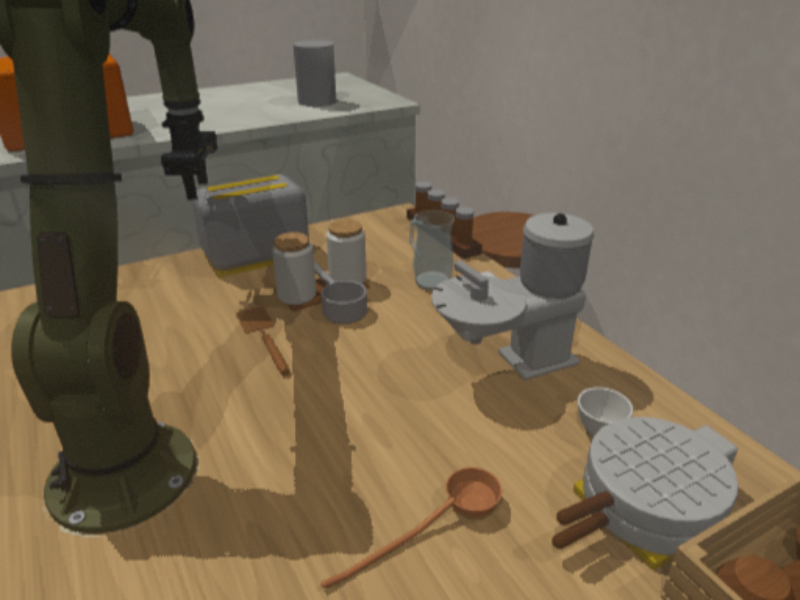

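The top view (800x600 scale) shows the pan at (283,325) with its handle running left to (188,329) between jars at (205,280) and (208,365). The dial is at (472,245), the tank top at (485,135) and the lever points left. The spatula is at (295,430) and the ladle at (606,350). Next I'll measure these.

```bash
cat > h.py <<'E'
import numpy as np,cv2
def ray(c,u,v,z):
    """pixel (pinhole) -> world point on plane z"""
    d=c["R"].T@np.array([(u-c["cx"])/c["fx"],(v-c["cy"])/c["fy"],1.]); o=-c["R"].T@c["t"]
    return (o+d*(z-o[2])/d[2])
def proj(c,P):
    p=c["R"]@np.asarray(P,float)+c["t"]; return np.array([c["fx"]*p[0]/p[2]+c["cx"],c["fy"]*p[1]/p[2]+c["cy"]])
E
python3 - <<'E'
from h import *
c=dict(np.load("pics/top0.npz")); im=c["image"]
k=.64
for n,u,v,z in [("jarA",205,281,.152),("jarB",207,366,.152),("pan",284,325,.055),("hend",187,329,.052),("dial",472,245,.18),("tank",486,135,.315),("ladle",606,350,.02),("spat_end",373,432,.01),("spat_blade",222,428,.005),("levtip",432,241,.224)]:
    print(n,np.round(ray(c,u*k,v*k,z),3))
def crop(x0,y0,x1,y1): return cv2.resize(im[y0:y1,x0:x1,::-1],None,fx=4,fy=4,interpolation=cv2.INTER_CUBIC)
a=crop(110,160,210,290); b=crop(260,55,360,195)
cv2.imwrite("pics/c1.png",np.hstack([a,np.zeros((a.shape[0],0,3),np.uint8),b[:a.shape[0]]]))
E
```

```text
jarA [0.577 0.377 0.152]
jarB [0.437 0.372 0.152]
pan [0.507 0.26  0.055]
hend [0.503 0.433 0.052]
dial [ 0.627 -0.066  0.18 ]
tank [ 0.769 -0.076  0.315]
ladle [ 0.454 -0.322  0.02 ]
spat_end [0.313 0.105 0.01 ]
spat_blade [0.324 0.38  0.005]
levtip [0.627 0.002 0.224]
```

View pics/c1.png

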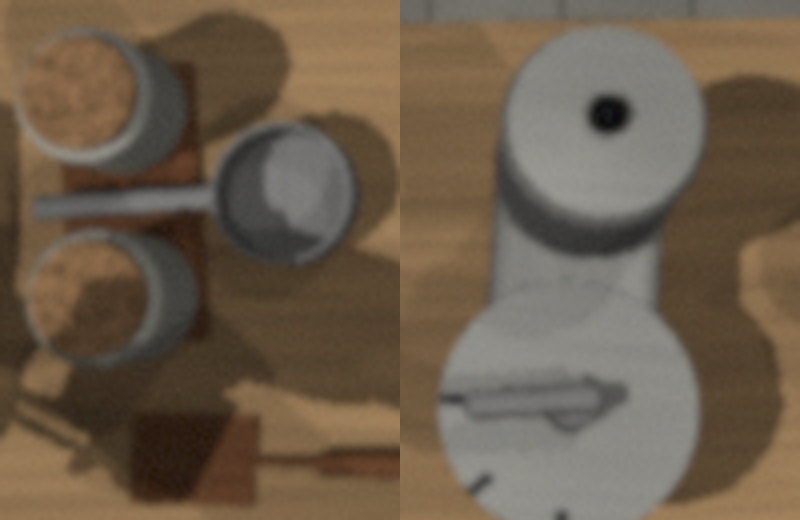

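The crop shows the pan rim centred at crop px (286,193) and the handle end at (36,208). The dial centre is at about (568,405), the tank lid at (606,125), and the closed, middle and open marks are at (452,400), (480,484) and (562,516).

```bash
python3 - <<'E'
from h import *
c=dict(np.load("pics/top0.npz")); im=c["image"]
L=lambda u,v:(110+(u-1.5)/4,160+(v-1.5)/4); R=lambda u,v:(260+(u-401.5)/4,55+(v-1.5)/4)
for n,p,z in [("pan",L(286,193),.055),("hend",L(35,208),.052),("hroot",L(212,197),.052),("jarA",L(78,97),.152),("jarB",L(87,297),.152),
 ("dialL",R(437,405),.18),("dialR",R(700,405),.18),("closed",R(440,399),.18),("mid",R(472,492),.18),("tankL",R(508,125),.315),("tankR",R(706,125),.315),("tankT",R(606,26),.315),("levtip",R(465,400),.224),("levhub",R(600,393),.224),("brdTR",L(193,66),.008),("brdBR",L(208,336),.008)]:
    print(n,np.round(ray(c,*p,z),3))
# circle fits on grey/low-saturation mask for the dial: scan radial edges
g=cv2.GaussianBlur(im,(3,3),0).astype(float); sat=g[:,:,0]-g[:,:,2]
def edgefit(c0,r0,r1,z,a0,a1):
    P=[]
    for a in np.radians(np.arange(a0,a1,4)):
        rs=np.arange(r0,r1,.25); u=c0[0]+rs*np.cos(a); v=c0[1]+rs*np.sin(a)
        s=cv2.remap(sat.astype(np.float32),u.astype(np.float32)[None],v.astype(np.float32)[None],1)[0]
        i=np.argmax(np.diff(s[::2])); P.append(ray(c,u[2*i+1],v[2*i+1],z)[:2])
    P=np.array(P)
    for _ in range(4):
        A=np.c_[2*P,np.ones(len(P))]; x=np.linalg.lstsq(A,(P**2).sum(1),rcond=None)[0]; r=np.sqrt(x[2]+x[:2]@x[:2])
        e=abs(np.linalg.norm(P-x[:2],axis=1)-r); P=P[e<max(.003,1.5*np.median(e))]
    return x[:2].round(4),r.round(4),len(P)
print("dial",edgefit((302,156),27,38,.18,-20,200))
print("tank",edgefit((311,86),20,30,.315,-180,0))
print("pan",edgefit((181.3,208),14,21,.055,-110,60))
E
```

```text
pan [0.508 0.262 0.055]
hend [0.5   0.437 0.052]
hroot [0.506 0.314 0.052]
jarA [0.567 0.382 0.152]
jarB [0.438 0.375 0.152]
dialL [0.63  0.019 0.18 ]
dialR [ 0.628 -0.149  0.18 ]
closed [0.634 0.017 0.18 ]
mid [ 0.574 -0.002  0.18 ]
tankL [ 0.771 -0.02   0.315]
tankR [ 0.77  -0.134  0.315]
tankT [ 0.83  -0.078  0.315]
levtip [0.626 0.003 0.224]
levhub [ 0.629 -0.08   0.224]
brdTR [0.604 0.336 0.008]
brdBR [0.409 0.324 0.008]
dial (array([ 0.6268, -0.0649]), np.float64(0.0845), 55)
tank (array([ 0.769, -0.075]), np.float64(0.0603), 45)
pan (array([0.5069, 0.2626]), np.float64(0.0513), 41)
```

```bash
cat >> h.py <<'E'
from scipy.spatial.transform import Rotation as Ro
def shift(pos,rpy,target,yaw):
    """tool-frame shift (mm) and turn (rad) to reach target world pos, tool down with this yaw"""
    R0=Ro.from_euler("xyz",rpy,degrees=True); R1=Ro.from_euler("xyz",[180,0,yaw],degrees=True)
    return (R0.inv().apply(np.subtract(target,pos))*1000).round(1),(R0.inv()*R1).as_rotvec().round(3)
E
python3 -c "
from h import *
print(shift([.293,.58,.231],[-180,0,153.26],[.507,.2136,.19],180))"
```

```text
(array([-356. , -230.9,   41. ]), array([-0.   , -0.   , -0.467]))
```

Call:
drive_tool:
  moves:
    - {"x": -356, "y": -231, "z": 0, "rz": -0.467, "fingers": -1}
    - {"x": -356, "y": -231, "z": 0, "rz": -0.467, "fingers": -1}
    - {"x": -356, "y": -231, "z": 0, "rz": -0.467, "fingers": -1}
    - {"x": -356, "y": -231, "z": 0, "rz": -0.467, "fingers": -1}
    - {"x": -356, "y": -231, "z": 0, "rz": -0.467, "fingers": -1}
    - {"x": -356, "y": -231, "z": 0, "rz": -0.467, "fingers": -1}
    - {"x": -356, "y": -231, "z": 0, "rz": -0.467, "fingers": -1}
    - {"x": -356, "y": -231, "z": 0, "rz": -0.467, "fingers": -1}
    - {"x": -356, "y": -231, "z": 41, "rz": -0.467, "fingers": -1}
    - {"x": -356, "y": -231, "z": 41, "rz": -0.467, "fingers": -1}
    - {"x": -356, "y": -231, "z": 41, "rz": -0.467, "fingers": -1}
  force: 40

```text
invalid input at $.moves[0]: expected keys x, y, z, rx, ry, rz, fingers
```

```bash
python3 - <<'E'
from cell import vision
import cv2,numpy as np
c=vision.read_camera("wrist"); np.savez("pics/w1.npz",**c)
cv2.imwrite("pics/w1.png",c["image"][:,:,::-1])
E
```

```text
(no output)
```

View pics/w1.png

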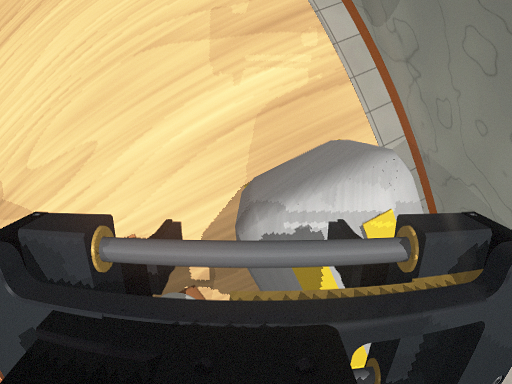

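The call was refused because rows need every key. This wrist picture is therefore from the start pose, and it shows only the toaster at (330,200) and the fingers.

Call:
drive_tool:
  moves:
    - {"x": -356, "y": -231, "z": 0, "rx": 0, "ry": 0, "rz": -0.467, "fingers": -1}
    - {"x": -356, "y": -231, "z": 0, "rx": 0, "ry": 0, "rz": -0.467, "fingers": -1}
    - {"x": -356, "y": -231, "z": 0, "rx": 0, "ry": 0, "rz": -0.467, "fingers": -1}
    - {"x": -356, "y": -231, "z": 0, "rx": 0, "ry": 0, "rz": -0.467, "fingers": -1}
    - {"x": -356, "y": -231, "z": 0, "rx": 0, "ry": 0, "rz": -0.467, "fingers": -1}
    - {"x": -356, "y": -231, "z": 0, "rx": 0, "ry": 0, "rz": -0.467, "fingers": -1}
    - {"x": -356, "y": -231, "z": 0, "rx": 0, "ry": 0, "rz": -0.467, "fingers": -1}
    - {"x": -356, "y": -231, "z": 0, "rx": 0, "ry": 0, "rz": -0.467, "fingers": -1}
    - {"x": -356, "y": -231, "z": 41, "rx": 0, "ry": 0, "rz": -0.467, "fingers": -1}
    - {"x": -356, "y": -231, "z": 41, "rx": 0, "ry": 0, "rz": -0.467, "fingers": -1}
    - {"x": -356, "y": -231, "z": 41, "rx": 0, "ry": 0, "rz": -0.467, "fingers": -1}
  force: 40

```text
time_s: 1.52
tool_pos: [0.5065, 0.2149, 0.1904]
tool_rot: [180.0, 0.0, -179.9]
force: [0.1, -0.5, 0.4]
grip_width: 0.0868
grasp_force: 0.0
```

```bash
python3 - <<'E'
from cell import vision,sensors
from h import *
o=sensors.get_obs(); print(o["tool_pos"],o["tool_rot"],o["qpos"])
c=vision.read_camera("wrist"); np.savez("pics/w2.npz",**c)
cv2.imwrite("pics/w2.png",c["image"][:,:,::-1])
E
```

```text
[0.5064712  0.21488741 0.19044404] [ 1.79975259e+02  2.77521606e-02 -1.79915152e+02] [-33.59430513   7.5197282    8.54601233 101.01238308  -1.18617949
  71.51851221  65.33950496]
```

View pics/w2.png

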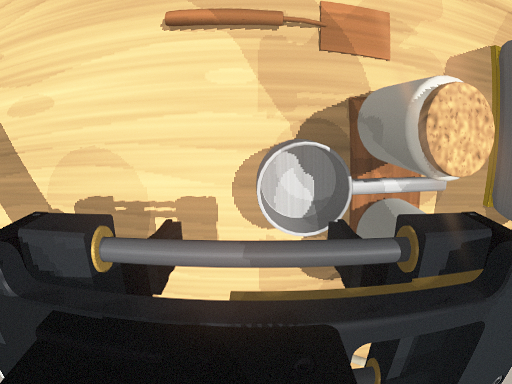

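The wrist view shows the pan rim as an ellipse centred at about (305,188), with its left edge at 257, right edge at 352, top at 141 and the handle end at (446,184). I'll cast rays from these to check the position.

```bash
cat >> h.py <<'E'
def fray(c,u,v,z):
    a=np.array([(u-c["cx"])/c["fx"],(v-c["cy"])/c["fy"]]); th=np.linalg.norm(a); a=a/th*np.sin(th)
    d=c["R"].T@np.array([*a,np.cos(th)]); o=-c["R"].T@c["t"]; return o+d*(z-o[2])/d[2]
E
python3 - <<'E'
from h import *
c=dict(np.load("pics/w2.npz"))
P=np.array([fray(c,u,v,.055)[:2] for u,v in [(257,188),(352,189),(305,141),(270,158),(340,157),(275,222),(302,236)]])
A=np.c_[2*P,np.ones(len(P))]; x=np.linalg.lstsq(A,(P**2).sum(1),rcond=None)[0]
print(P.round(4).tolist(),x[:2],np.sqrt(x[2]+x[:2]@x[:2]),fray(c,446,184,.052),fray(c,355,186,.052))
E
```

```text
[[0.5056, 0.2175], [0.5062, 0.3159], [0.4582, 0.2643], [0.4754, 0.2301], [0.4733, 0.3008], [0.5414, 0.2362], [0.5573, 0.2652]] [0.50716103 0.26707367] 0.04862315329050897 [0.49994635 0.43889403 0.052     ] [0.50367397 0.32008084 0.052     ]
```

Call:
drive_tool:
  moves:
    - {"x": 0, "y": 2, "z": 60, "rx": 0, "ry": 0, "rz": 0, "fingers": -1}
    - {"x": 0, "y": 2, "z": 110, "rx": 0, "ry": 0, "rz": 0, "fingers": -1}
    - {"x": 0, "y": 2, "z": 140, "rx": 0, "ry": 0, "rz": 0, "fingers": -1}
    - {"x": 0, "y": 2, "z": 154, "rx": 0, "ry": 0, "rz": 0, "fingers": -1}
    - {"x": 0, "y": 2, "z": 154, "rx": 0, "ry": 0, "rz": 0, "fingers": -1}
    - {"x": 0, "y": 2, "z": 154, "rx": 0, "ry": 0, "rz": 0, "fingers": 1}
    - {"x": 0, "y": 2, "z": 154, "rx": 0, "ry": 0, "rz": 0, "fingers": 1}
    - {"x": 0, "y": 2, "z": 154, "rx": 0, "ry": 0, "rz": 0, "fingers": 1}
    - {"x": 0, "y": 2, "z": 154, "rx": 0, "ry": 0, "rz": 0, "fingers": 1}
    - {"x": 0, "y": 2, "z": 154, "rx": 0, "ry": 0, "rz": 0, "fingers": 1}
    - {"x": 0, "y": 2, "z": 154, "rx": 0, "ry": 0, "rz": 0, "fingers": 1}
  force: 30

```text
time_s: 2.95
tool_pos: [0.5065, 0.216, 0.0355]
tool_rot: [180.0, -0.0, -180.0]
force: [-0.6, -0.1, -1.1]
grip_width: 0.0351
grasp_force: 0.0
```

Call:
drive_tool:
  moves:
    - {"x": 0, "y": 0, "z": 0, "rx": 0, "ry": 0, "rz": 0, "fingers": 1}
    - {"x": 0, "y": 0, "z": 0, "rx": 0, "ry": 0, "rz": 0, "fingers": 1}
    - {"x": 0, "y": 0, "z": 0, "rx": 0, "ry": 0, "rz": 0, "fingers": 1}
    - {"x": 0, "y": 0, "z": 0, "rx": 0, "ry": 0, "rz": 0, "fingers": 1}
    - {"x": 0, "y": 0, "z": 0, "rx": 0, "ry": 0, "rz": 0, "fingers": 1}
    - {"x": 0, "y": 0, "z": 0, "rx": 0, "ry": 0, "rz": 0, "fingers": 1}
  force: 30

```text
time_s: 3.7
tool_pos: [0.5063, 0.2165, 0.0356]
tool_rot: [180.0, -0.0, -180.0]
force: [-2.4, 2.0, 0.3]
grip_width: 0.0039
grasp_force: 29.7
```

Call:
drive_tool:
  moves:
    - {"x": 0, "y": -10, "z": 0, "rx": 0, "ry": 0, "rz": 0, "fingers": 1}
    - {"x": 0, "y": -30, "z": 0, "rx": 0, "ry": 0, "rz": 0, "fingers": 1}
    - {"x": 0, "y": -55, "z": 0, "rx": 0, "ry": 0, "rz": 0, "fingers": 1}
    - {"x": 0, "y": -80, "z": 0, "rx": 0, "ry": 0, "rz": 0, "fingers": 1}
    - {"x": 0, "y": -105, "z": 0, "rx": 0, "ry": 0, "rz": 0, "fingers": 1}
    - {"x": 0, "y": -130, "z": 0, "rx": 0, "ry": 0, "rz": 0, "fingers": 1}
    - {"x": 15, "y": -150, "z": 0, "rx": 0, "ry": 0, "rz": 0, "fingers": 1}
    - {"x": 28, "y": -168, "z": 0, "rx": 0, "ry": 0, "rz": 0, "fingers": 1}
    - {"x": 37, "y": -180, "z": 0, "rx": 0, "ry": 0, "rz": 0, "fingers": 1}
    - {"x": 37, "y": -180, "z": 0, "rx": 0, "ry": 0, "rz": 0, "fingers": 1}
    - {"x": 37, "y": -180, "z": 0, "rx": 0, "ry": 0, "rz": 0, "fingers": 1}
    - {"x": 37, "y": -180, "z": 0, "rx": 0, "ry": 0, "rz": 0, "fingers": -0.4}
    - {"x": 37, "y": -180, "z": 0, "rx": 0, "ry": 0, "rz": 0, "fingers": -0.4}
    - {"x": 37, "y": -180, "z": 0, "rx": 0, "ry": 0, "rz": 0, "fingers": -0.4}
    - {"x": 37, "y": -180, "z": 0, "rx": 0, "ry": 0, "rz": 0, "fingers": -0.4}
    - {"x": 37, "y": -180, "z": 0, "rx": 0, "ry": 0, "rz": 0, "fingers": -0.4}
    - {"x": 37, "y": -180, "z": 0, "rx": 0, "ry": 0, "rz": 0, "fingers": -0.4}
    - {"x": 37, "y": -180, "z": -60, "rx": 0, "ry": 0, "rz": 0, "fingers": -0.4}
    - {"x": 37, "y": -180, "z": -110, "rx": 0, "ry": 0, "rz": 0, "fingers": -0.4}
    - {"x": 37, "y": -180, "z": -110, "rx": 0, "ry": 0, "rz": 0, "fingers": -0.4}
  force: 30

```text
time_s: 6.2
tool_pos: [0.4727, 0.0364, 0.1499]
tool_rot: [179.9, 0.5, -180.0]
force: [0.6, 0.6, -0.4]
grip_width: 0.061
grasp_force: 0.0
```

```bash
python3 - <<'E'
from cell import vision,sensors
from h import *
o=sensors.get_obs(); print(o["tool_pos"],o["tool_rot"])
t=vision.read_camera("top"); w=vision.read_camera("wrist"); np.savez("pics/t3.npz",**t); np.savez("pics/w3.npz",**w)
a=t["image"][140:340,100:350,::-1]; a=cv2.resize(a,(400,320),interpolation=cv2.INTER_CUBIC)
b=cv2.resize(w["image"][:,:,::-1],(400,300)); b=cv2.copyMakeBorder(b,0,20,0,0,0)
cv2.imwrite("pics/m3.png",np.hstack([a,b]))
E
```

```text
[0.47272036 0.03639031 0.14989597] [ 179.87657812    0.501293   -179.99451415]
```

View pics/m3.png

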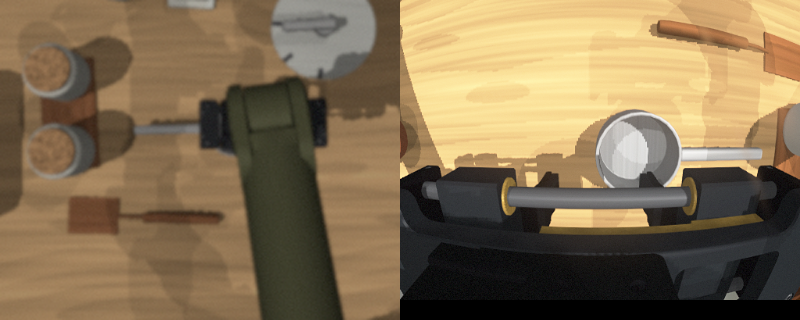

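The top view shows the handle end at (135,130) of the crop, clear of the jars. The wrist view shows the pan standing on open slab, with its rim centred at about (639,150) and the handle end at (762,154).

```bash
python3 - <<'E'
from h import *
t=dict(np.load("pics/t3.npz")); w=dict(np.load("pics/w3.npz"))
print("top end",ray(t,100+135*.625,140+130*.625,.052),ray(t,100+195*.625,140+129*.625,.052))
f=lambda u,v,z:fray(w,(u-400)*1.28,v*1.28,z)
print("w end",f(762,154,.052),"root",f(684,154,.052),"rimL",f(596,152,.055),"rimR",f(681,152,.055),"rimT",f(638,109,.055))
e=f(762,154,.052); 
print(shift([0.4727,0.0364,0.15],[180,0,-180],[e[0],e[1]-.025,.13],90))
E
```

```text
top end [0.47059732 0.25314901 0.052     ] [0.47067879 0.1488365  0.052     ]
w end [0.46986878 0.25451067 0.052     ] root [0.46956551 0.13527685 0.052     ] rimL [0.46640243 0.03330015 0.055     ] rimR [0.4664122  0.13011274 0.055     ] rimT [0.41918214 0.0781051  0.055     ]
(array([  2.8, 193.1,  20. ]), array([ 0.   , -0.   ,  1.571]))
```

Call:
drive_tool:
  moves:
    - {"x": 2, "y": 60, "z": 0, "rx": 0, "ry": 0, "rz": 0.18, "fingers": -1}
    - {"x": 2, "y": 120, "z": 0, "rx": 0, "ry": 0, "rz": 0.36, "fingers": -1}
    - {"x": 2, "y": 180, "z": 0, "rx": 0, "ry": 0, "rz": 0.54, "fingers": -1}
    - {"x": 2, "y": 193, "z": 0, "rx": 0, "ry": 0, "rz": 0.72, "fingers": -1}
    - {"x": 2, "y": 193, "z": 0, "rx": 0, "ry": 0, "rz": 0.9, "fingers": -1}
    - {"x": 2, "y": 193, "z": 0, "rx": 0, "ry": 0, "rz": 1.08, "fingers": -1}
    - {"x": 2, "y": 193, "z": 0, "rx": 0, "ry": 0, "rz": 1.26, "fingers": -1}
    - {"x": 2, "y": 193, "z": 0, "rx": 0, "ry": 0, "rz": 1.44, "fingers": -1}
    - {"x": 2, "y": 193, "z": 0, "rx": 0, "ry": 0, "rz": 1.571, "fingers": -1}
    - {"x": 2, "y": 193, "z": 0, "rx": 0, "ry": 0, "rz": 1.571, "fingers": -1}
    - {"x": 2, "y": 193, "z": 50, "rx": 0, "ry": 0, "rz": 1.571, "fingers": -1}
    - {"x": 2, "y": 193, "z": 90, "rx": 0, "ry": 0, "rz": 1.571, "fingers": -1}
    - {"x": 2, "y": 193, "z": 112, "rx": 0, "ry": 0, "rz": 1.571, "fingers": -1}
    - {"x": 2, "y": 193, "z": 112, "rx": 0, "ry": 0, "rz": 1.571, "fingers": -1}
    - {"x": 2, "y": 193, "z": 112, "rx": 0, "ry": 0, "rz": 1.571, "fingers": 1}
    - {"x": 2, "y": 193, "z": 112, "rx": 0, "ry": 0, "rz": 1.571, "fingers": 1}
    - {"x": 2, "y": 193, "z": 112, "rx": 0, "ry": 0, "rz": 1.571, "fingers": 1}
    - {"x": 2, "y": 193, "z": 112, "rx": 0, "ry": 0, "rz": 1.571, "fingers": 1}
    - {"x": 2, "y": 193, "z": 112, "rx": 0, "ry": 0, "rz": 1.571, "fingers": 1}
    - {"x": 2, "y": 193, "z": 112, "rx": 0, "ry": 0, "rz": 1.571, "fingers": 1}
  force: 30

```text
time_s: 8.8
tool_pos: [0.4675, 0.229, 0.0336]
tool_rot: [180.0, -0.0, 90.0]
force: [-0.4, 0.1, -0.4]
grip_width: 0.0348
grasp_force: 0.0
```

Call:
drive_tool:
  moves:
    - {"x": 0, "y": 0, "z": 0, "rx": 0, "ry": 0, "rz": 0, "fingers": 1}
    - {"x": 0, "y": 0, "z": 0, "rx": 0, "ry": 0, "rz": 0, "fingers": 1}
    - {"x": 0, "y": 0, "z": 0, "rx": 0, "ry": 0, "rz": 0, "fingers": 1}
    - {"x": 0, "y": 0, "z": 0, "rx": 0, "ry": 0, "rz": 0, "fingers": 1}
  force: 30

```text
time_s: 9.3
tool_pos: [0.4678, 0.229, 0.0336]
tool_rot: [180.0, -0.0, 90.0]
force: [2.0, -0.2, -0.8]
grip_width: 0.0158
grasp_force: 30.0
```

Call:
drive_tool:
  moves:
    - {"x": -8, "y": 0, "z": 0, "rx": 0, "ry": 0, "rz": -0.05, "fingers": 1}
    - {"x": -25, "y": 1, "z": 0, "rx": 0, "ry": 0, "rz": -0.15, "fingers": 1}
    - {"x": -45, "y": 2, "z": 0, "rx": 0, "ry": 0, "rz": -0.26, "fingers": 1}
    - {"x": -65, "y": 2, "z": 0, "rx": 0, "ry": 0, "rz": -0.37, "fingers": 1}
    - {"x": -85, "y": 3, "z": 0, "rx": 0, "ry": 0, "rz": -0.48, "fingers": 1}
    - {"x": -105, "y": 3, "z": 0, "rx": 0, "ry": 0, "rz": -0.59, "fingers": 1}
    - {"x": -125, "y": 4, "z": 0, "rx": 0, "ry": 0, "rz": -0.7, "fingers": 1}
    - {"x": -145, "y": 4, "z": 0, "rx": 0, "ry": 0, "rz": -0.81, "fingers": 1}
    - {"x": -165, "y": 5, "z": 0, "rx": 0, "ry": 0, "rz": -0.92, "fingers": 1}
    - {"x": -185, "y": 6, "z": 0, "rx": 0, "ry": 0, "rz": -1.03, "fingers": 1}
    - {"x": -205, "y": 7, "z": 0, "rx": 0, "ry": 0, "rz": -1.14, "fingers": 1}
    - {"x": -225, "y": 8, "z": 0, "rx": 0, "ry": 0, "rz": -1.25, "fingers": 1}
    - {"x": -245, "y": 9, "z": 0, "rx": 0, "ry": 0, "rz": -1.36, "fingers": 1}
    - {"x": -265, "y": 9, "z": 0, "rx": 0, "ry": 0, "rz": -1.44, "fingers": 1}
    - {"x": -277, "y": 9, "z": 0, "rx": 0, "ry": 0, "rz": -1.48, "fingers": 1}
    - {"x": -282, "y": 9, "z": 0, "rx": 0, "ry": 0, "rz": -1.492, "fingers": 1}
    - {"x": -282, "y": 9, "z": 0, "rx": 0, "ry": 0, "rz": -1.492, "fingers": 1}
    - {"x": -282, "y": 9, "z": 0, "rx": 0, "ry": 0, "rz": -1.492, "fingers": 1}
  force: 30

```text
time_s: 11.55
tool_pos: [0.4764, -0.0525, 0.0336]
tool_rot: [180.0, -0.0, 175.5]
force: [-0.5, 1.5, 1.2]
grip_width: 0.0157
grasp_force: 29.9
```

```bash
python3 - <<'E'
from cell import vision,sensors
from h import *
s=vision.read_camera("side"); w=vision.read_camera("wrist"); np.savez("pics/s4.npz",**s); np.savez("pics/w4.npz",**w)
a=cv2.resize(s["image"][100:300,190:440,::-1],(400,320),interpolation=cv2.INTER_CUBIC)
b=cv2.resize(w["image"][:,:,::-1],(400,300)); b=cv2.copyMakeBorder(b,0,20,0,0,0)
cv2.imwrite("pics/m4.png",np.hstack([a,b]))
E
```

```text
(no output)
```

View pics/m4.png

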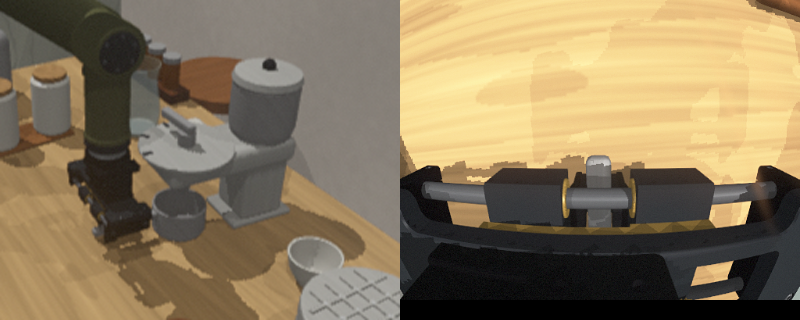

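The side view shows the pan standing under the spout, its rim spanning about (153..207) at y≈195 with its base bottom at 241. The wrist view shows the handle end at (598,156).

```bash
python3 - <<'E'
from h import *
s=dict(np.load("pics/s4.npz")); w=dict(np.load("pics/w4.npz"))
e=fray(w,(598-400)*1.28,156*1.28,.052); print("end",e)
C=np.array([.4764,-.0525])+.15*np.array([.997,-.078]); print("pan expected",C)
f=lambda P:((proj(s,P)-[190,100])*1.6).round(1)
th=np.linspace(0,2*np.pi,90)
for z in(.055,0):
    q=np.array([f([C[0]+.05*np.cos(a),C[1]+.05*np.sin(a),z]) for a in th]); print(z,q.min(0),q.max(0))
print("spout tip pred",f([.627,-.065,.085]),"dial",*[f([.627+.084*np.cos(a),-.065+.084*np.sin(a),.18]) for a in (-.5,2.64)])
E
```

```text
end [ 0.44645105 -0.05052022  0.052     ]
pan expected [ 0.62595 -0.0642 ]
0.055 [154.9 185.7] [209.7 218.2]
0 [153.9 208.9] [207.3 242.3]
spout tip pred [183.9 188. ] dial [235.6 143. ] [138.9 143.3]
```

Call:
drive_tool:
  moves:
    - {"x": 0, "y": 0, "z": 0, "rx": 0, "ry": 0, "rz": 0, "fingers": -1}
    - {"x": 0, "y": 0, "z": 0, "rx": 0, "ry": 0, "rz": 0, "fingers": -1}
    - {"x": 0, "y": 0, "z": 0, "rx": 0, "ry": 0, "rz": 0, "fingers": -1}
    - {"x": 0, "y": 0, "z": 0, "rx": 0, "ry": 0, "rz": 0, "fingers": -1}
    - {"x": 0, "y": 0, "z": -30, "rx": 0, "ry": 0, "rz": 0, "fingers": -1}
    - {"x": 5, "y": 0, "z": -80, "rx": 0, "ry": 0, "rz": 0, "fingers": -1}
    - {"x": 10, "y": 0, "z": -130, "rx": 0, "ry": 0, "rz": 0, "fingers": -1}
    - {"x": 10, "y": 0, "z": -190, "rx": 0, "ry": 0, "rz": 0, "fingers": -1}
    - {"x": 10, "y": 0, "z": -240, "rx": 0, "ry": 0, "rz": 0, "fingers": -1}
    - {"x": 10, "y": 0, "z": -266, "rx": 0, "ry": 0, "rz": 0, "fingers": -1}
    - {"x": 10, "y": 0, "z": -266, "rx": 0, "ry": 0, "rz": 0, "fingers": -1}
  force: 30

```text
time_s: 13.02
tool_pos: [0.4677, -0.0524, 0.3017]
tool_rot: [180.0, 0.3, 175.5]
force: [0.1, 0.3, -0.5]
grip_width: 0.087
grasp_force: 0.0
```

```bash
python3 - <<'E'
from cell import vision,sensors
from h import *
print(sensors.get_obs()["qpos"])
s=vision.read_camera("side"); w=vision.read_camera("top"); np.savez("pics/s5.npz",**s); np.savez("pics/t5.npz",**w)
a=cv2.resize(s["image"][130:290,250:375,::-1],(400,512),interpolation=cv2.INTER_CUBIC)
b=cv2.resize(w["image"][75:235,245:370,::-1],(400,512),interpolation=cv2.INTER_CUBIC)
cv2.imwrite("pics/m5.png",np.hstack([a,b]))
E
```

```text
[ -8.45455356  -5.6987426   10.77786873 101.45671731   1.05196539
  83.87117749  87.63916987]
```

View pics/m5.png

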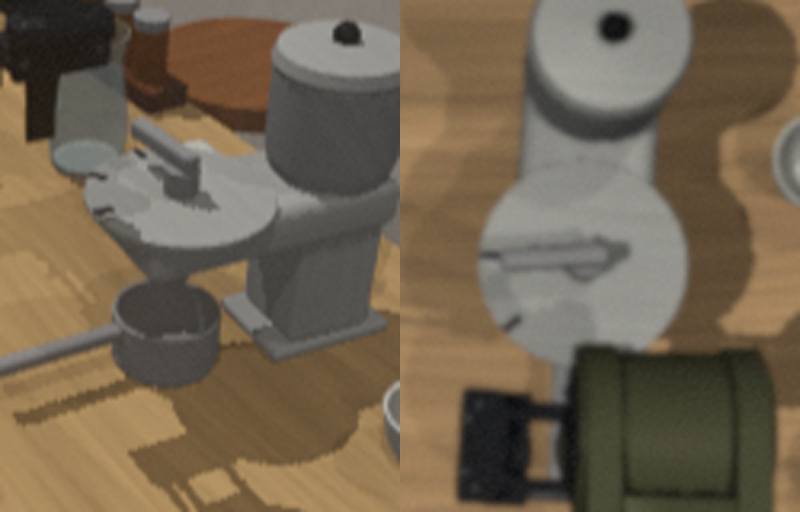

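The pan is standing under the spout with its handle to the front. The lever bar runs from crop (503,256) to (605,252), which is nearly closed. I'll push it open with closed fingers, turning the tool along with the lever.

```bash
python3 - <<'E'
from cell import sensors
from h import *
t=dict(np.load("pics/t5.npz"))
a=ray(t,245+103/3.2,75+257/3.2,.224);b=ray(t,245+205/3.2,75+252/3.2,.224);print(a,b,np.degrees(np.arctan2(*(a-b)[1::-1])))
o=sensors.get_obs();p,r=o["tool_pos"],o["tool_rot"];print(p,r)
A=np.array([.627,-.065])
def P(ph,d,R=.05):
    q=np.radians(ph);u=np.array([np.cos(q),np.sin(q)]);n=np.array([-u[1],u[0]]);return [*(A+R*u-d*n),.2]
print("approach",shift(p,r,P(92,.032),182))
for ph in range(92,131,4): print(ph,shift(P(92,.032),[180,0,182],P(ph,.019),ph+90))
print(shift(P(92,.032),[180,0,182],P(129,.019),219))
E
```

```text
[6.24442167e-01 1.70292264e-04 2.24000000e-01] [ 0.62715021 -0.0785102   0.224     ] 91.9712410503404
[ 0.46614233 -0.05225916  0.2986281 ] [-1.79999498e+02 -5.84728894e-02  1.75483288e+02]
approach (array([-187.6,   53.3,   98.4]), array([ 0.   , -0.001, -0.114]))
92 (array([13., -0., -0.]), array([0., 0., 0.]))
96 (array([16.5,  1.2,  0. ]), array([ 0.  ,  0.  , -0.07]))
100 (array([20.1,  2.2,  0. ]), array([ 0.  ,  0.  , -0.14]))
104 (array([23.8,  2.9,  0. ]), array([ 0.   ,  0.   , -0.209]))
108 (array([27.5,  3.3,  0. ]), array([ 0.   ,  0.   , -0.279]))
112 (array([31.2,  3.5,  0. ]), array([ 0.   ,  0.   , -0.349]))
116 (array([35. ,  3.4,  0. ]), array([ 0.   ,  0.   , -0.419]))
120 (array([38.7,  3.1,  0. ]), array([-0.   ,  0.   , -0.489]))
124 (array([42.4,  2.5,  0. ]), array([ 0.   ,  0.   , -0.559]))
128 (array([46. ,  1.6,  0. ]), array([ 0.   ,  0.   , -0.628]))
(array([46.9,  1.4,  0. ]), array([ 0.   ,  0.   , -0.646]))
```

Call:
drive_tool:
  moves:
    - {"x": -50, "y": 15, "z": -10, "rx": 0, "ry": 0, "rz": -0.03, "fingers": 1}
    - {"x": -100, "y": 30, "z": -10, "rx": 0, "ry": 0, "rz": -0.06, "fingers": 1}
    - {"x": -150, "y": 45, "z": -10, "rx": 0, "ry": 0, "rz": -0.09, "fingers": 1}
    - {"x": -188, "y": 53, "z": -10, "rx": 0, "ry": 0, "rz": -0.114, "fingers": 1}
    - {"x": -188, "y": 53, "z": -10, "rx": 0, "ry": 0, "rz": -0.114, "fingers": 1}
    - {"x": -188, "y": 53, "z": -10, "rx": 0, "ry": 0, "rz": -0.114, "fingers": 1}
    - {"x": -188, "y": 53, "z": -10, "rx": 0, "ry": 0, "rz": -0.114, "fingers": 1}
    - {"x": -188, "y": 53, "z": -10, "rx": 0, "ry": 0, "rz": -0.114, "fingers": 1}
    - {"x": -188, "y": 53, "z": 0, "rx": 0, "ry": 0, "rz": -0.114, "fingers": 1}
    - {"x": -188, "y": 53, "z": 35, "rx": 0, "ry": 0, "rz": -0.114, "fingers": 1}
    - {"x": -188, "y": 53, "z": 70, "rx": 0, "ry": 0, "rz": -0.114, "fingers": 1}
    - {"x": -188, "y": 53, "z": 98, "rx": 0, "ry": 0, "rz": -0.114, "fingers": 1}
    - {"x": -188, "y": 53, "z": 98, "rx": 0, "ry": 0, "rz": -0.114, "fingers": 1}
    - {"x": -188, "y": 53, "z": 98, "rx": 0, "ry": 0, "rz": -0.114, "fingers": 1}
  force: 10

```text
time_s: 14.88
tool_pos: [0.6586, -0.0143, 0.2028]
tool_rot: [180.0, 0.1, -178.0]
force: [0.0, 0.6, 0.4]
grip_width: 0.0007
grasp_force: 0.0
```

Call:
drive_tool:
  moves:
    - {"x": 7, "y": 0, "z": 2, "rx": 0, "ry": 0, "rz": 0, "fingers": 1}
    - {"x": 14, "y": 0, "z": 2, "rx": 0, "ry": 0, "rz": 0, "fingers": 1}
    - {"x": 18, "y": 1, "z": 2, "rx": 0, "ry": 0, "rz": -0.07, "fingers": 1}
    - {"x": 21, "y": 2, "z": 2, "rx": 0, "ry": 0, "rz": -0.14, "fingers": 1}
    - {"x": 25, "y": 3, "z": 2, "rx": 0, "ry": 0, "rz": -0.21, "fingers": 1}
    - {"x": 29, "y": 3, "z": 2, "rx": 0, "ry": 0, "rz": -0.28, "fingers": 1}
    - {"x": 32, "y": 3, "z": 2, "rx": 0, "ry": 0, "rz": -0.35, "fingers": 1}
    - {"x": 36, "y": 3, "z": 2, "rx": 0, "ry": 0, "rz": -0.42, "fingers": 1}
    - {"x": 40, "y": 3, "z": 2, "rx": 0, "ry": 0, "rz": -0.49, "fingers": 1}
    - {"x": 43, "y": 3, "z": 2, "rx": 0, "ry": 0, "rz": -0.56, "fingers": 1}
    - {"x": 47, "y": 2, "z": 2, "rx": 0, "ry": 0, "rz": -0.63, "fingers": 1}
    - {"x": 48, "y": 1, "z": 2, "rx": 0, "ry": 0, "rz": -0.646, "fingers": 1}
    - {"x": 48, "y": 1, "z": 2, "rx": 0, "ry": 0, "rz": -0.646, "fingers": 1}
  force: 10

```text
time_s: 16.5
tool_pos: [0.6103, -0.0144, 0.2004]
tool_rot: [-180.0, 0.1, -141.0]
force: [0.8, 1.6, 2.1]
grip_width: 0.0004
grasp_force: 1.0
```

Call:
drive_tool:
  moves:
    - {"x": -15, "y": 0, "z": 0, "rx": 0, "ry": 0, "rz": 0, "fingers": 1}
    - {"x": -15, "y": 0, "z": -50, "rx": 0, "ry": 0, "rz": 0, "fingers": 1}
    - {"x": -15, "y": 0, "z": -100, "rx": 0, "ry": 0, "rz": 0, "fingers": 1}
    - {"x": -15, "y": 50, "z": -120, "rx": 0, "ry": 0, "rz": 0, "fingers": 1}
    - {"x": -15, "y": 110, "z": -120, "rx": 0, "ry": 0, "rz": 0, "fingers": 1}
    - {"x": -15, "y": 170, "z": -120, "rx": 0, "ry": 0, "rz": 0, "fingers": 1}
    - {"x": -15, "y": 200, "z": -120, "rx": 0, "ry": 0, "rz": 0, "fingers": 1}
    - {"x": -15, "y": 200, "z": -120, "rx": 0, "ry": 0, "rz": 0, "fingers": 1}

```text
time_s: 17.5
tool_pos: [0.4945, 0.153, 0.3198]
tool_rot: [180.0, 0.0, -140.7]
force: [-1.2, -0.7, -0.4]
grip_width: 0.0005
grasp_force: 0.0
```

```bash
python3 - <<'E'
from cell import vision,sensors
from h import *
s=vision.read_camera("side"); w=vision.read_camera("top"); np.savez("pics/s6.npz",**s); np.savez("pics/t6.npz",**w)
a=cv2.resize(s["image"][130:290,250:375,::-1],(400,512),interpolation=cv2.INTER_CUBIC)
b=cv2.resize(w["image"][75:235,245:370,::-1],(400,512),interpolation=cv2.INTER_CUBIC)
cv2.imwrite("pics/m6.png",np.hstack([a,b]))
E
```

```text
(no output)
```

View pics/m6.png

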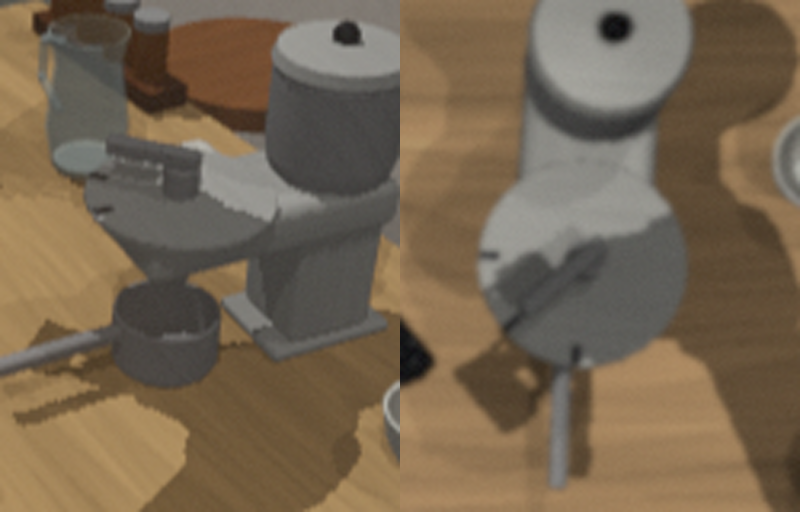

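The lever now lies from crop (602,246) to (520,316), over the middle mark at (510,325). The pan handle comes out at the front, ending at (557,487).

```bash
python3 - <<'E'
from h import *
t=dict(np.load("pics/t6.npz"))
f=lambda u,v,z:ray(t,245+(u-400)/3.2,75+v/3.2,z)
a,b=f(518,315,.224),f(602,246,.224);A=np.array([.627,-.065,.224])
an=lambda d:np.degrees(np.arctan2(d[1],d[0]))
print(a,b,an(a-b),an(a-A),"mid mark",an((f(511,325,.18)-A)),"closed",an(f(488,255,.18)-A),"open",an(f(576,357,.18)-A))
e,g=f(558,487,.052),f(562,370,.052);d=(g-e)/np.linalg.norm(g-e);print("pan c",e+.175*d)
E
```

```text
[ 0.57928709 -0.01041458  0.224     ] [ 0.63186219 -0.07632395  0.224     ] 128.5789373667048 131.15658547311057 mid mark 131.089928262469 closed 85.15251853270159 open 175.12542799141514
pan c [ 0.62396987 -0.06286208  0.052     ]
```

```bash
python3 -c "
from cell import workorder
print(workorder.sign_off())"
```

```text
the job is handed in; nothing more can be done
None
```

The job is handed in, though no verdict came back: by my camera measurements the pan stands about 4 mm off the point below the spout with its handle out at the front, and the tap lever is within about 2 degrees of half open. The arm had let go and was clear at 17.5 s of the 61 s allowed.

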